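Close and lock the terminal box with its quarter-turn stud

TASK

Swing the cover of the grey terminal box down until it is fully shut, then fasten it with the captive sprung stud: turn its black wing so that it points at the two red marks, push it in until you feel it bottom on the rubber pad inside, turn it a quarter turn clockwise to its stop and let it spring up into its lock. Push gently, only just onto the pad and never hard against it (how deep that is differs from box to box), and leave the weight, the brown disc, the coax tee and the red screwdriver where they lie.

Things in the scene. Friction and masses are not known exactly. Their poses are not given: they have to be found in the camera images.
- enclosure: Grey terminal box, fixed to the worktop, 150 mm (x) by 130 mm (y) by 70 mm high without cover; origin at the centre of its underside, z up. The cover's hinge line runs along the box's y at x = +75, z = 70 mm in this frame; the front, which opens, is the -x side. The stud's axis is at x = -45 mm, y = 0 when the cover is shut.
- cover (a joint): Angle of the cover on its hinge (rad): 0 shut, grows as it opens, 1.0 at most. A flat aluminium plate, 150 mm from hinge to free edge, 130 mm wide, 4 mm thick, its underside in the hinge plane. A stiff hinge holds it at any angle; pushing down near the free edge with about 1 to 4 N closes it.
- cover_push (a point): Point on the cover's upper (outer) face, 138 mm from the hinge line and 48 mm to the +y side of the stud: a clear place to press the cover down. It moves with the cover; its z axis is normal to the cover, x axis points from the free edge to the hinge.
- stud_in (a joint): How far the stud is pushed in (m): 0 sprung out, 0.0275 at most. Spring 5 N, rising 0.12 N/mm. With the cover shut the stud meets a rubber pad at 12.5 to 24.5 mm, different each time and not visible: felt as an extra 18 N/mm. It turns only from 1 mm before the pad onward; shallower, the slot blocks it. Turned and let go, it springs out by 3.5 mm from the pad and is held there.
- stud_turn (a joint): Angle of the stud (rad), grows clockwise seen from above. At 0 (within 0.1) the wing points at the two red marks, along the box's x, and the cross-pin fits the slot; lower stop -0.03. The lock pocket lies from 1.29 to the upper stop at 1.5; a ridge keeps the sprung-up stud from turning back. Fully out, the stud turns freely.
- wing_grip (a point): Point on the stud's axis, 3 mm under the top of the black wing, where to grip it. Wing 40 mm long (point x), 12 mm thick (point y; grip across this), 24 mm tall; the top of the 40 mm wide, 5 mm thick flange below is 20 mm under this point. Stud out and cover shut: 129 mm above the worktop, flange underside 30 mm above the cover. Site z points out of the cover.
- stud_pin: Steel shank and cross-pin (26 mm long, 5 mm thick) at the stud's inner end, inside the box when the cover is shut; origin on the stud's axis, in the plane of the cover's underside when the stud is out; x along the cross-pin and wing. It can touch only the slotted plate and the rubber pad in the box; until it is turned home, the contact force on it must stay below 10 N.
- weight: Bystander: loose brass-coloured cylinder, 32 mm diameter, 28 mm high, origin at the underside.
- bakelite_disc: Bystander: loose brown disc, 60 mm diameter, 8 mm thick, origin at the underside.
- coax_tee: Bystander: loose metal coax tee piece, 30 x 38 x 14 mm, origin at the underside.
- red_screwdriver: Bystander: loose screwdriver with red handle, 190 mm long along its y, origin at the underside.
Not all that is in view belongs to the job. Of the things that look like the enclosure, the larger one is meant.

How it is judged:
By the outcome, as a careful person would: the job done as asked, in the order asked, and still so for the second after the job is handed in, with the robot touching nothing.
It also fails if it takes over 51 s, if anything falls off the work surface, if the arm or the gripper's body presses on something with over 40 N, if the wrist force passes 120 N, or if a joint passes its speed limit or range.

ROBOT

A 7-joint arm with a two-finger parallel gripper is mounted at the origin on a cart in front of the work surface, level with it; the furniture and walls round the work are solid. World frame = base frame: x ahead of the robot, y to its left, z up, the work surface at z = 0. Lengths are in mm, angles in rad, forces in N, time in s.
With the tool pointing down it reaches from about 425 to 875 mm from the base axis. Payload 8.4 kg.
Tool frame: the origin (TCP) lies at the very end of the fingers, on their centre line; the grasp point (between the pads) lies 19 mm behind it; z points along the fingers, y is the direction in which the jaws open and shut (so a half turn about z gives the same grasp; the last joint's range is limited). The gripper opens to 85 mm and grips with 20 to 120 N. Pads are 22 mm wide; open, the fingers measure 114 mm over their backs; the gripper's body (76 mm by 85 mm) begins 54 mm behind the grasp point. The pads swing forward as they close: fully open they stand 13 mm farther back than shut.
Start: joints at [1.238, 0.333, 0.04, 1.465, -0.013, 1.343, -0.059], TCP at [150.568, -632.292, 231.308] pointing down, gripper open.
Joint ranges: [-2.58, 2.58], [-0.38, 2.09], [-1.3, 1.39], [0.25, 2.4], [-1.5, 4.64], [0.08, 2.09], [-2.65, 2.65]. Speed limits (rad/s): [2.22, 2.22, 2.79, 2.79, 3.14, 3.14, 3.14].

INTERFACE

Orientations are given as a unit quaternion [x, y, z, w].
In Python, from plant import arm, eyes, workorder gives the robot as it stands. Calls block until the motion is done:
- arm.move_pose(position, orientation): joint-space move of the TCP to a pose.
- arm.move_linear(position, rot=None, velocity=150, until_force=None): straight line of the TCP; rot=None keeps the orientation; velocity is the mean speed in mm/s. With until_force (N) it stops when the force on the tool has changed by that much, and returns True; else False.
- arm.movej(angles): joint-space move.
- arm.open_jaws() and arm.close_gripper(f_grip=None): open the fingers fully, or close them until they stop; f_grip is the grip in N (None keeps the last).
- arm.pause(seconds).
- arm.inverse_kinematics(position, orientation): joint angles nearest the present ones, or None.
- arm.read_state(): the state.
- eyes.get_image(name): name is "scene" or "top"; returns a dict with "pixels" (400x640x3 uint8, blue, green, red), "camera_matrix" (3x3 intrinsics, pixels), "k1" (the pictures are not rectified: a ray, as slopes to the right and down, at radius r is drawn at 1 + k1 r^2 times it, then the intrinsics apply), "R" (3x3) and "t" (3): a world point X has camera coordinates R X + t. Camera axes: x right, y down, z forward; pixel columns grow to the right and rows downward; lengths in mm; the calibration is good to about 2 mm. A picture is of the moment at which its call begins. There is no depth.
A pose or a line that the arm cannot do raises arm.PlanningError and nothing moves.
- workorder.job_done(): hands the job in, once; it reports no verdict.
The state is a dict: "clock": time; "joint_pos": joint angles; "qd": joint speeds; "effort": joint torques, N m; "tcp_pos": TCP position; "tcp_rot": TCP orientation; "contact_force": force on the tool from outside, world axes, zero at the start; "torque": the same for the moment, N m; "finger_gap": finger opening in mm.
Only numpy, scipy, OpenCV 4.12 (cv2) and the standard library are available. Lean on these libraries where they do the work, as an engineer would, in place of code of your own. Each camera call takes 0.05 s, during which the arm holds its last target. There are 200 camera calls.

## Working session

There is one attempt and no reset: what is moved stays moved. The work goes in short steps, each a Python script; the robot and the scene stay as the last script left them, time stands still between calls to the robot, and variables do not carry over. Pictures are saved under pics/ and viewed, about 8 in all and at most 12, crops included, and the job is handed in when it is done.

```bash
ls; mkdir -p pics; cat > h.py <<'E'
import numpy as np, cv2
from plant import arm, eyes, workorder
def snap(n,f):
    d=eyes.get_image(n); cv2.imwrite('pics/%s.png'%f,d['pixels']); np.savez('pics/%s.npz'%f,**{k:np.array(v) for k,v in d.items()}); return d
def ray(d,uv):
    K=np.array(d['camera_matrix']);k=float(d['k1']);p=np.array([(uv[0]-K[0,2])/K[0,0],(uv[1]-K[1,2])/K[1,1]]);s=p.copy()
    for _ in range(30): s=p/(1+k*(s@s))
    R=np.array(d['R']);t=np.array(d['t']);return -R.T@t, R.T@np.array([s[0],s[1],1.])
def onz(d,uv,z):
    o,v=ray(d,uv);return o+v*(z-o[2])/v[2]
def proj(d,X):
    K=np.array(d['camera_matrix']);c=np.array(d['R'])@np.array(X,float)+np.array(d['t']);s=c[:2]/c[2];s=s*(1+float(d['k1'])*(s@s));return s*[K[0,0],K[1,1]]+K[:2,2]
def load(f): return dict(np.load('pics/%s.npz'%f))
def tri(rs):
    A=np.zeros((3,3));b=np.zeros(3)
    for o,v in rs:
        v=v/np.linalg.norm(v);P=np.eye(3)-np.outer(v,v);A+=P;b+=P@o
    return np.linalg.solve(A,b)
E
python3 - <<'E'
from h import *
for n in('scene','top'):
    d=snap(n,n+'0');print(n,-np.array(d['R']).T@d['t'],d['k1'],np.array(d['R']).round(2).tolist())
print({k:np.round(v,3) for k,v in arm.read_state().items()})
E
```

```text
pics
scene [141.35092301 561.47974451 794.88910967] -0.07796934424128259 [[-0.76, -0.65, 0.01], [-0.48, 0.55, -0.68], [0.44, -0.52, -0.73]]
top [535.59117366  87.28216654 975.52343717] -0.04210212954947857 [[0.01, -1.0, 0.03], [-1.0, -0.01, -0.02], [0.02, -0.03, -1.0]]
{'clock': np.float64(0.1), 'joint_pos': array([ 1.238,  0.334,  0.04 ,  1.466, -0.013,  1.343, -0.058]), 'qd': array([-0.   , -0.   , -0.   , -0.002,  0.001, -0.002, -0.   ]), 'effort': array([ 4.0000e-03, -6.6002e+01,  1.3700e+00, -4.0648e+01,  1.7000e-02,
        9.0000e-03,  0.0000e+00]), 'tcp_pos': array([ 150.469, -631.924,  230.487]), 'tcp_rot': array([ 0.993,  0.117, -0.   , -0.001]), 'contact_force': array([-0.062, -0.237, -0.363]), 'torque': array([-0.029,  0.027, -0.006]), 'finger_gap': np.float64(85.821)}
```

View pics/scene0.png

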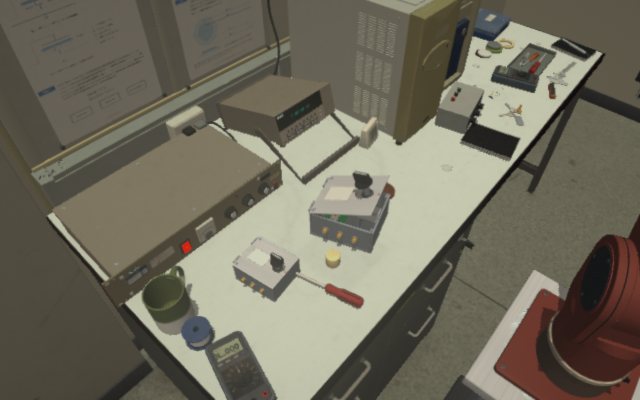

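View pics/top0.png

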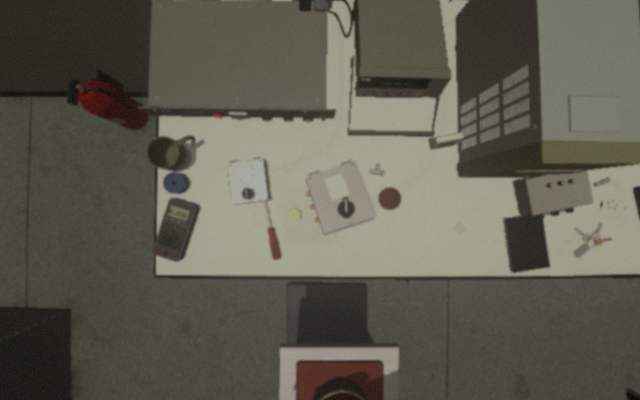

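Two boxes look alike. In the top view, the small closed one is at (250,181) and the larger one, with its cover ajar, is at (341,198); in the scene view they are at (267,266) and (349,212). The larger open one fits the description. I'll confirm it in an enlarged crop.

```bash
python3 - <<'E'
import cv2,numpy as np
a=cv2.imread('pics/top0.png')[145:250,280:420];b=cv2.imread('pics/scene0.png')[160:260,290:420]
f=lambda i:cv2.resize(i,(400*2//2*1,int(i.shape[0]*400/i.shape[1])),interpolation=cv2.INTER_CUBIC)
a=cv2.convertScaleAbs(f(a),alpha=1.3);b=cv2.convertScaleAbs(f(b),alpha=1.3)
h=max(len(a),len(b));p=lambda i:np.pad(i,((0,h-len(i)),(0,0),(0,0)))
cv2.imwrite('pics/crop0.png',cv2.hconcat([p(a),p(b)]));print(a.shape,b.shape)
E
```

```text
(300, 400, 3) (307, 400, 3)
```

View pics/crop0.png

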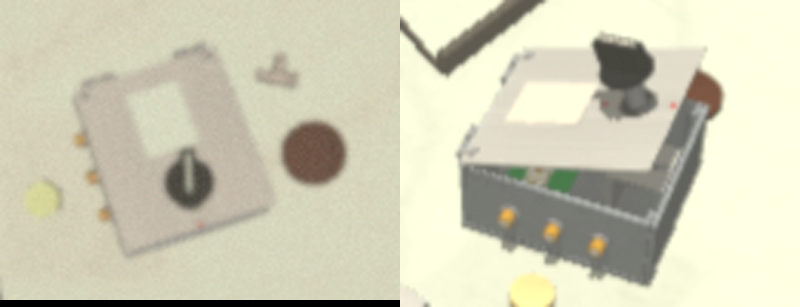

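Confirmed: the larger box is the open one. Its hinge is on the far side and its free edge, with the red mark, faces the robot. Next I'll triangulate the cover corners.

```bash
python3 - <<'E'
from h import *
T=load('top0');S=load('scene0')
f=lambda c,s,ox,oy:(c[0]/s+ox,c[1]/s+oy)
top=dict(Hp=(80,97),Hn=(213,48),Fp=(128,255),Fn=(272,205),mark=(200,224))
sc=dict(Hp=(465,158),Hn=(525,50),Fp=(650,168),Fn=(706,47),mark=(673,104))
X={}
for k in top:
    u=f(top[k],400/140,280,145);v=f((sc[k][0]-400,sc[k][1]),400/130,290,160)
    X[k]=tri([ray(T,u),ray(S,v)]);print(k,X[k].round(1),'top74',onz(T,u,74)[:2].round(1),'scene74',onz(S,v,74)[:2].round(1),'reproj',(proj(T,X[k])-u).round(1),(proj(S,X[k])-v).round(1))
print(np.linalg.norm(X['Hp']-X['Hn']),np.linalg.norm(X['Fp']-X['Fn']),np.linalg.norm(X['Hp']-X['Fp']))
for k in('Hp','Hn'):pass
d=X['Hp']-X['Hn'];print('yaw from hinge',np.arctan2(d[1],d[0])-np.pi/2)
d=X['Fp']-X['Fn'];print('yaw from free',np.arctan2(d[1],d[0])-np.pi/2)
E
```

```text
Hp [590.7  88.3  72.7] top74 [590.3  88. ] scene74 [590.3  89.4] reproj [-0.1 -0.1] [0.2 0. ]
Hn [633.7 -26.8  71.5] top74 [634. -26.] scene74 [631.4 -25.3] reproj [0.2 0.2] [-0.3 -0. ]
Fp [460.   47.7 124.3] top74 [455.5  45.4] scene74 [483.9   9.2] reproj [0. 0.] [-0.  0.]
Fn [500.  -69.6 127.3] top74 [499.4 -78.1] scene74 [ 527.1 -121.5] reproj [0.5 0.7] [-0.9  0. ]
mark [484.8 -10.9 123.5] top74 [482.6 -16.1] scene74 [509.6 -53.8] reproj [0.2 0.3] [-0.4  0. ]
122.84853828636884 123.96079407240387 146.27378802887566
yaw from hinge 0.35719753082378114
yaw from free 0.3283887288737737
```

```bash
cat >> h.py <<'E'
from scipy.spatial.transform import Rotation as Ro
def q(psi): # tool down, tool x at world yaw psi
    c,s=np.cos(psi),np.sin(psi); return Ro.from_matrix(np.array([[c,s,0],[s,-c,0],[0,0,-1]])).as_quat()
def B(yaw,H,b): # box-frame point -> world, H = hinge centre xy
    c,s=np.cos(yaw),np.sin(yaw); x=b[0]-75; return np.array([H[0]+c*x-s*b[1],H[1]+s*x+c*b[1],b[2]])
E
python3 - <<'E'
from h import *
H=(612,31);Y=.33
for p in (0,np.pi):
  for a in (0.35,0,-1.0,-1.5,-1.6):
    j=arm.inverse_kinematics(B(Y,H,[-45,0,115]),q(Y+p+a));print(p,a,None if j is None else np.round(j,2))
j=arm.inverse_kinematics(B(Y,H,[-63,48,76]),q(Y));print(j)
E
```

```text
0 0.35 [ 0.64  0.2  -0.78  1.94  0.16  1.07 -1.1 ]
0 0 [ 0.63  0.2  -0.76  1.94  0.16  1.07 -1.44]
0 -1.0 [ 0.57  0.19 -0.7   1.94  0.14  1.06 -2.43]
0 -1.5 [-1.16  0.27  1.24  2.01 -0.29  1.06 -2.53]
0 -1.6 [-1.16  0.27  1.24  2.01 -0.29  1.06 -2.63]
3.141592653589793 0.35 [ 0.9   0.29 -1.09  1.93  0.29  1.1   1.94]
3.141592653589793 0 [ 0.9   0.29 -1.09  1.93  0.29  1.1   1.59]
3.141592653589793 -1.0 [ 0.67  0.21 -0.82  1.93  0.17  1.07  0.69]
3.141592653589793 -1.5 [ 0.66  0.21 -0.8   1.94  0.17  1.07  0.19]
3.141592653589793 -1.6 [ 0.66  0.21 -0.8   1.94  0.17  1.07  0.09]
[ 0.63311002  0.20143105 -0.85293901  2.04011643  0.18298835  0.97579751
 -1.55384927]
```

```bash
python3 - <<'E'
from h import *
H=(612,31);Y=.33;Q=q(Y+np.pi)
arm.close_gripper(20)
arm.move_pose(B(Y,H,[-56,49,240]),Q)
s=arm.read_state();print(s['clock'],s['tcp_pos'],s['contact_force'],np.round(s['joint_pos'],2))
arm.move_linear(B(Y,H,[-55,49,150]),velocity=150)
print(arm.read_state()['contact_force'].round(2) if 1 else 0)
r=arm.move_linear(B(Y,H,[-63,49,84]),velocity=40,until_force=15)
s=arm.read_state();print(r,s['clock'],s['tcp_pos'],np.round(s['contact_force'],2))
if not r:
    r=arm.move_linear(B(Y,H,[-63,49,66]),velocity=12,until_force=10)
    s=arm.read_state();print(r,s['clock'],s['tcp_pos'],np.round(s['contact_force'],2))
E
```

```text
3.4833 [472.33133302  34.13417325 239.9877026 ] [-1.24139305  0.68459236 -0.55384674] [-0.4  -0.04  0.23  1.87  0.01  1.31  1.72]
[ 0.13 -0.82  1.15]
False 6.0417 [463.9408578   32.98970303  83.40917823] [-8.49  1.9   4.66]
True 6.9 [461.76187163  33.79557139  74.03833958] [-8.3   1.74 11.96]
```

```bash
python3 - <<'E'
from h import *
H=(612,31);Y=.33;Q=q(Y+np.pi)
arm.move_linear(B(Y,H,[-63,49,180]),velocity=200)
arm.move_pose([380,-330,220],Q)
print(arm.read_state()['clock'])
T=snap('top','top1');S=snap('scene','sc1')
a=T['pixels'][150:240,295:395];b=S['pixels'][165:255,300:400]
f=lambda i:cv2.convertScaleAbs(cv2.resize(i,None,fx=4,fy=4,interpolation=cv2.INTER_CUBIC),alpha=1.3)
cv2.imwrite('pics/crop1.png',cv2.hconcat([f(a),f(b)]))
E
```

```text
8.9833
```

View pics/crop1.png

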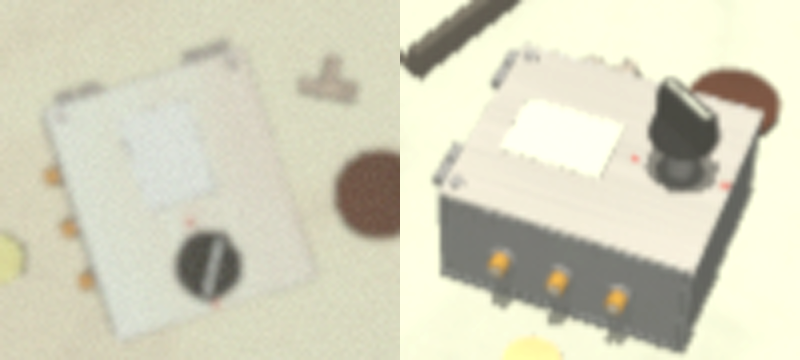

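```bash
python3 - <<'E'
from h import *
T=load('top1');S=load('sc1')
c=lambda p,ox,oy:(p[0]/4+ox-.375,p[1]/4+oy-.375)
C=np.array([onz(T,c(p,295,150),74)[:2] for p in [(45,110),(238,47),(316,270),(120,338)]]);print(C.round(1),np.linalg.norm(C-np.roll(C,-1,0),axis=1).round(1))
m=C.mean(0);xa=(C[0]+C[1]-C[2]-C[3]);ya=(C[0]+C[3]-C[1]-C[2]);print('centre',m,'yaw',np.arctan2(xa[1],xa[0]),np.arctan2(-ya[0],ya[1]))
# red marks
for n,D,(x0,y0,x1,y1) in(('top',T,(330,195,365,235)),('scene',S,(350,195,392,220))):
    p=D['pixels'].astype(int)[y0:y1,x0:x1];r=p[...,2]-(p[...,1]+p[...,0])/2
    w=np.clip(r-12,0,None);N,L,st,ce=cv2.connectedComponentsWithStats((r>14).astype(np.uint8))
    for i in range(1,N):
        k=(L==i);ys,xs=np.nonzero(k);ww=w[k];u=(xs@ww/ww.sum()+x0,ys@ww/ww.sum()+y0);print(n,'red',np.round(u,1),k.sum(),r[k].max(),onz(D,u,74)[:2].round(1))
# wing stripe & flange in top
p=cv2.cvtColor(T['pixels'],cv2.COLOR_BGR2GRAY);x0,y0=330,200;sub=p[y0:232,x0:365]
dark=(sub<90).astype(np.uint8);cs,_=cv2.findContours(dark,cv2.RETR_EXTERNAL,cv2.CHAIN_APPROX_NONE);k=max(cs,key=cv2.contourArea)
(cx,cy),rr=cv2.minEnclosingCircle(k);M=cv2.moments(k);print('dark',cx+x0,cy+y0,rr,M['m10']/M['m00']+x0,M['m01']/M['m00']+y0)
inn=np.zeros_like(sub);cv2.circle(inn,(int(round(cx)),int(round(cy))),7,1,-1)
w=np.where(inn>0,np.clip(sub.astype(float)-75,0,None),0);ys,xs=np.mgrid[:sub.shape[0],:sub.shape[1]]
mu=np.array([(w*xs).sum(),(w*ys).sum()])/w.sum();d=np.stack([xs-mu[0],ys-mu[1]]);cov=np.einsum('iab,jab,ab->ij',d,d,w)/w.sum();e,V=np.linalg.eigh(cov);v=V[:,1]
u=mu+[x0,y0];a,b=onz(T,u+v*5,132),onz(T,u-v*5,132);dd=a-b
print('stripe',u,e,'world',onz(T,u,132)[:2],'yaw',np.arctan2(dd[1],dd[0]))
print(sub[::2,6:26:1])
E
```

```text
[[594.7  93.2]
 [635.  -25. ]
 [498.4 -74.2]
 [455.8  45.8]] [124.9 145.2 127.4 146.7]
centre [546.00014507   9.9560153 ] yaw 0.33735563862093276 0.3348302776374846
top red [342. 205.] 9 26.0 [527.3   3.9]
top red [348.7 225.7] 8 21.0 [477. -13.]
top red [338. 234.] 1 14.5 [456.4  13.1]
scene red [390.7 195.8] 6 36.5 [484.9 -66.9]
scene red [358.2 204.2] 11 60.0 [525.    3.3]
scene red [380.7 210.9] 14 61.0 [474.5 -13.6]
dark 346.0 216.0 7.280210018157959 343.40875912408757 215.13625304136252
stripe [347.46436609 216.43585896] [ 2.94236314 14.16590642] world [501.87138705  -3.49213766] yaw 2.8743098401470792
[[167 169 165 164 165 164 166 162 165 167 167 165 167 168 167 168 165 166
  166 166]
 [163 164 167 166 166 164 164 165 164 163 164 167 168 165 165 168 167 169
  166 162]
 [171 169 168 166 165 160 158 157 161 164 167 165 163 167 166 167 167 166
  164 164]
 [167 170 170 168 163 158 149 151 151 155 154 157 158 159 159 162 163 169
  167 164]
 [166 167 170 169 159 150 137 120 104  97  95  96 100 105 113 125 148 163
  165 166]
 [167 167 167 157 138 108  81  69  68  65  62  68  90 104  
[... 176 characters left out ...]
  65  67
   96 130]
 [162 157 135  97  70  65  67  65  59  61  78 109 116  98  77  68  62  69
   88 124]
 [165 161 138 105  75  64  64  61  62  68  90 109 109  86  70  66  65  69
   90 131]
 [164 164 155 132  99  79  68  65  64  84 107 114 101  73  64  64  72  89
  120 149]
 [166 166 164 159 144 122  98  75  70  84 111 113  91  72  74  90 117 137
  155 165]
 [169 170 166 169 165 162 152 137 121 112 109 104  99 111 128 146 155 161
  163 164]
 [168 168 169 168 167 167 169 166 162 158 155 147 147 147 159 162 162 160
  161 162]
 [168 168 167 168 166 165 167 165 161 161 162 160 160 162 163 165 165 166
  166 164]
 [166 160 161 162 163 162 158 160 162 165 164 162 164 163 166 164 164 164
  164 167]]
```

Cover shut: all four corners fit z = 74 mm in both views. The two red marks at top px (342,205) and (348.7,225.7) put the stud axis at about (502,-4.5). The wing stripe runs about 0.57 rad clockwise of the marks. Next I'll grip the wing and align it.

```bash
python3 - <<'E'
from h import *
Y=.336+np.pi;P=np.array([502,-4.5,0]);up=lambda z:P+[0,0,z]
def st(n):
    s=arm.read_state();print(n,round(float(s['clock']),2),s['tcp_pos'].round(2),'F',np.round(s['contact_force'],2),'M',np.round(s['torque'],2),round(float(s['finger_gap']),1),'j7',round(s['joint_pos'][6],2))
arm.open_jaws()
arm.move_pose(up(190),q(Y-.57)); st('above')
print(arm.move_linear(up(111),velocity=80,until_force=8)); st('down')
arm.close_gripper(40); st('grip')
arm.move_linear(up(111),rot=q(Y-.285),velocity=40); st('half')
arm.move_linear(up(111),rot=q(Y),velocity=40); st('aligned')
T=snap('top','top2');S=snap('scene','sc2')
a=T['pixels'][150:240,295:395];b=S['pixels'][165:255,300:400]
f=lambda i:cv2.convertScaleAbs(cv2.resize(i,None,fx=4,fy=4,interpolation=cv2.INTER_CUBIC),alpha=1.3)
cv2.imwrite('pics/crop2.png',cv2.hconcat([f(a),f(b)]))
E
```

```text
above 11.18 [502.02  -5.68 190.09] F [ 0.33 -0.76  0.22] M [-0.    0.04  0.03] 85.6 j7 1.28
False
down 12.32 [502.41  -4.5  111.53] F [-0.3  0.3  0.1] M [ 0.03 -0.11  0.03] 85.7 j7 1.31
grip 12.99 [502.04  -4.56 111.15] F [-1.31 -0.44  2.95] M [-0.06  0.22  0.01] 10.9 j7 1.31
half 13.43 [502.02  -4.53 111.12] F [-1.34  0.17  3.59] M [-0.04  0.25 -0.02] 11.0 j7 1.59
aligned 13.86 [502.02  -4.45 111.1 ] F [-1.84  0.01  5.23] M [0.02 0.41 0.07] 10.8 j7 1.87
```

View pics/crop2.png

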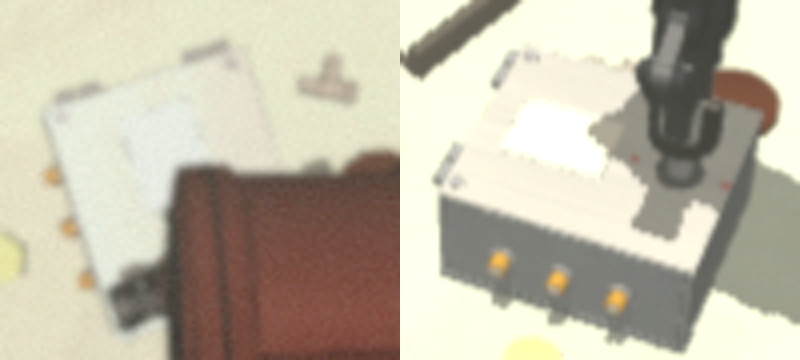

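The wing is gripped and aligned, with almost no side force. Now I'll push down with force stops.

```bash
cat >> h.py <<'E'
Y=.336+np.pi;P=np.array([502,-4.5,0]);up=lambda z:P+[0,0,z]
def st(n):
    s=arm.read_state();print(n,round(float(s['clock']),2),s['tcp_pos'].round(2),'F',np.round(s['contact_force'],2),'M',np.round(s['torque'],2),round(float(s['finger_gap']),1));return s
E
python3 - <<'E'
from h import *
r=arm.move_linear(up(106),velocity=12,until_force=4.5);print(r);st('5')
if not r:
    r=arm.move_linear(up(100.5),velocity=8,until_force=3);print(r);st('10.6')
    arm.pause(.15);st('settled')
    if not r:
        r=arm.move_linear(up(84.5),velocity=3.5,until_force=3);print(r);st('pad?')
        arm.pause(.15);st('settled')
E
```

```text
False
5 14.53 [502.    -4.49 105.94] F [-1.76  0.31  4.15] M [ 0.01  0.3  -0.04] 11.4
False
10.6 15.36 [502.01  -4.48 100.5 ] F [-1.71 -0.01  5.18] M [0.02 0.37 0.01] 11.0
settled 15.51 [502.04  -4.48 100.53] F [-1.34  0.02  4.79] M [0.06 0.34 0.01] 10.9
True
pad? 17.2 [502.03  -4.49  97.12] F [-1.96 -0.1   6.9 ] M [-0.05  0.35 -0.08] 10.9
settled 17.35 [502.03  -4.49  97.14] F [-1.57 -0.74  6.36] M [-0.    0.33  0.04] 11.1
```

```bash
cat >> h.py <<'E'
def avgF(n=8):
    f=[]
    for _ in range(n): arm.pause(.02); s=arm.read_state(); f.append(np.r_[s['contact_force'],s['tcp_pos'][2]])
    f=np.array(f);return f.mean(0).round(2),f[:,2].std().round(2)
E
python3 - <<'E'
from h import *
z=97.1;print(avgF())
for i in range(3):
    z-=.15;r=arm.move_linear(up(z),velocity=3,until_force=4);m=avgF();print(z,r,m)
    if r or m[0][2]>8.5:break
print(arm.read_state()['clock'])
E
```

```text
(array([-1.41,  0.44,  6.05, 97.13]), np.float64(0.54))
96.94999999999999 False (array([-1.52, -0.2 ,  6.35, 97.12]), np.float64(0.45))
96.79999999999998 False (array([-2.54, -0.49,  7.24, 97.06]), np.float64(0.38))
96.64999999999998 False (array([-2.72, -0.1 ,  8.29, 96.97]), np.float64(0.44))
18.6333
```

A rise of about 14 N/mm in the actual position, where the spring alone gives 0.12, means it's on the pad with about 3 N. I'll ease off slightly and turn clockwise in steps.

```bash
python3 - <<'E'
from h import *
arm.move_linear(up(97.2),velocity=3);print(avgF())
for a in (.2,.5,.8,1.1,1.3,1.42):
    arm.move_linear(up(97.2),rot=q(Y-a),velocity=30)
    s=st(a)
    if s['contact_force'][2]>11 or abs(s['torque'][2])>1.2: print('stop');break
m=avgF();print(m);st('end')
s=arm.read_state();v=Ro.from_quat(s['tcp_rot']).as_matrix()[:,0];print('turned',(Y-np.arctan2(v[1],v[0])+np.pi)%(2*np.pi)-np.pi)
E
```

```text
(array([-1.73,  0.11,  6.05, 97.32]), np.float64(0.36))
0.2 19.45 [502.03  -4.54  97.28] F [-1.93 -1.16  6.04] M [-0.06  0.36  0.01] 10.6
0.5 19.9 [502.05  -4.57  97.3 ] F [-1.95 -0.26  5.61] M [-0.05  0.41  0.01] 10.9
0.8 20.35 [502.04  -4.63  97.29] F [-2.06 -0.93  6.11] M [-0.13  0.4  -0.02] 11.1
1.1 20.8 [502.02  -4.7   97.27] F [-2.08 -0.6   5.28] M [-0.2   0.38  0.03] 11.0
1.3 21.15 [501.99  -4.71  97.25] F [-3.23 -1.19  5.64] M [-0.21  0.46 -0.01] 11.2
1.42 21.42 [501.97  -4.72  97.25] F [-1.88 -1.75  5.6 ] M [-0.2   0.48 -0.05] 11.2
(array([-1.79, -0.78,  5.59, 97.24]), np.float64(0.54))
end 21.55 [502.    -4.72  97.26] F [-1.11 -0.38  5.6 ] M [-0.14  0.48 -0.06] 11.2
turned 1.420159988152804
```

Turning to feel the stop, then letting it rise under control before releasing.

```bash
python3 - <<'E'
from h import *
def mz():
    v=[]
    for _ in range(5): arm.pause(.02); v.append(arm.read_state()['torque'][2])
    return np.mean(v)
m0=mz();a=1.42
while a<1.62:
    a+=.03;arm.move_linear(up(97.2),rot=q(Y-a),velocity=30);m=mz();print(round(a,2),round(m-m0,2))
    if abs(m-m0)>.2:break
a-=.04;arm.move_linear(up(97.2),rot=q(Y-a),velocity=30);st('stop')
for z in (98.5,99.7,100.5):
    r=arm.move_linear(up(z),velocity=5,until_force=5);print(z,r,avgF())
    if r:break
st('up')
E
```

```text
1.45 0.0
1.48 0.01
1.51 0.02
1.54 0.42
stop 23.22 [501.95  -4.74  97.23] F [-1.87 -1.38  5.9 ] M [-0.21  0.41  0.01] 11.3
98.5 False (array([-1.57, -0.91,  5.84, 98.55]), np.float64(0.45))
99.7 False (array([-1.72, -1.01,  5.89, 99.77]), np.float64(0.29))
100.5 False (array([ -1.63,  -0.91,   5.2 , 100.58]), np.float64(0.56))
up 24.73 [501.98  -4.72 100.6 ] F [-0.75 -1.96  4.51] M [-0.31  0.46  0.01] 11.0
```

```bash
python3 - <<'E'
from h import *
print(arm.move_linear(up(101.1),velocity=4,until_force=5),avgF())
arm.open_jaws();st('open')
arm.move_linear(up(190),velocity=150)
arm.move_pose([380,-330,220],q(Y-1.5));st('away')
T=snap('top','top3');S=snap('scene','sc3')
a=T['pixels'][150:240,295:395];b=S['pixels'][165:255,300:400]
f=lambda i:cv2.convertScaleAbs(cv2.resize(i,None,fx=4,fy=4,interpolation=cv2.INTER_CUBIC),alpha=1.3)
cv2.imwrite('pics/crop3.png',cv2.hconcat([f(a),f(b)]))
E
```

```text
True (array([  1.08,  -0.22,   2.22, 100.92]), np.float64(0.58))
open 25.8 [501.45  -4.94 100.83] F [-0.42 -0.08  0.6 ] M [ 0.04 -0.01 -0.03] 85.3
away 27.86 [ 380.87 -328.77  219.66] F [-0.46 -0.35  0.29] M [ 0.01  0.03 -0.03] 85.6
```

View pics/crop3.png

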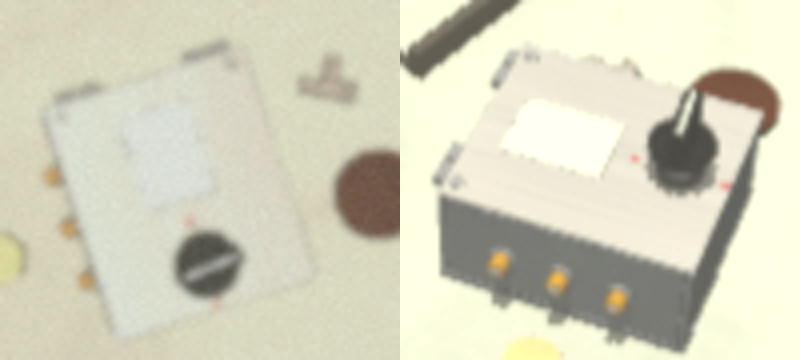

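View pics/top3.png

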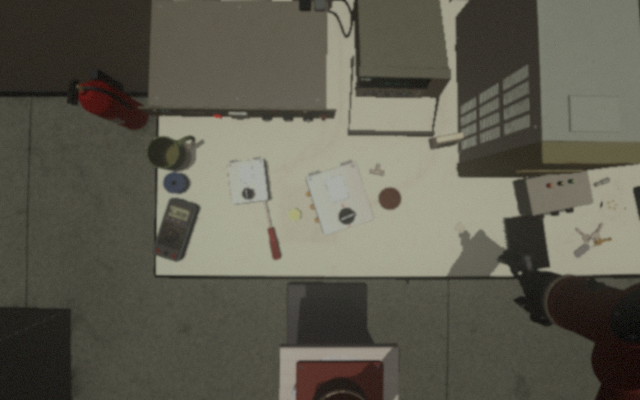

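The wing now lies across the line of the marks (top px (346,216)) and sits lower than before. The cover is shut, the bystanders are where they were, and the arm is clear. I'm handing in.

```bash
python3 -c "
from h import *
workorder.job_done();print(arm.read_state()['clock'])"
```

```text
the job is handed in; nothing more can be done
the job is handed in; nothing more can be done
```

The cover of the larger box is shut and fastened with the stud, and the job is handed in. No verdict is reported. The clock stood at about 28 s when I handed in.

- **Cover:** I pressed it down with closed fingers until it seated at z = 74 mm, at about 12 N.
- **Push:** I gripped the wing at 40 N, turned it about 0.57 rad to the red marks and pushed it in. The pad was felt about 14 mm in, with about 3 N on it by my estimate. I then eased off about 0.3 mm before turning.
- **Turn:** The stop was felt as a 0.4 N m rise at about 1.5 rad.
- **Lock:** The stud rose about 3.5 mm with the gripper. When I lifted slightly further, the upward force fell, so the stud was being held.

**Last checks:** The final pictures show the cover flat, the wing across the line of the marks and lower than before. All four bystanders look unmoved, judged by eye. The arm is clear and the tool force is near zero.

**Small disagreements:**
- On the pad, the arm lagged its commanded depth by about 0.3 mm, so I judged the contact from the actual position and the force rise (14 N/mm against the stated 18).
- The wing angle from the image was good to only about 0.05 rad. Gripping the wing lined it up for the turn.

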